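Lever up the hot lid of a vial heater and lock it open

TASK

The heavy lid of the vial heater is hot, so open it with its lever, without touching the lid: with your fingertips press the plate at the lever's long end down as far as it goes, so that the short end raises the lid, and keeping it down push it sideways to the right (seen from the plate end) until the bar is right under the hook of the steel keeper. Then let the bar come up into the hook behind its tooth and take your hand away, so that the lid stays open by itself. Leave the vials, the tub, the beaker and the timer standing where they are.

Things in the scene. Friction and masses are not known exactly. Their poses are not given: they have to be found in the camera images.
- heater: Fixed vial heater. Origin on the bench under the middle of its white housing (127 x 140 mm in x, y; 145 mm high with the closed lid). +x points to its back, +y to its left, z up; its front with the control panel faces -x, towards the robot. The lever runs along its left flank at y = 98 mm and sticks out forward; its pivot is at (-16, 98, 104) mm.
- lid (a joint): Angle of the heavy aluminium lid (1.6 kg, 127 x 140 x 40 mm, hinged at the back), rad: 0 closed, growing as its front edge rises; about 0.9 with the lever fully down, about 0.7 when latched. It falls shut, damped, when the lever is let go unlatched.
- lever (a joint): Rocking angle of the lever, rad: about 0 at rest (long end up), growing as the plate is pressed; stops at 0.66. The plate goes down on an arc of 195 mm radius about the pivot, from 174 to 47 mm above the bench, sloping 18 degrees up, then 20 degrees down to the front. It takes 7 to 12 N. To pass below the keeper's tooth it must be beyond 0.62; latched it rests at about 0.55.
- swing (a joint): Sideways angle of the lever about the upright axis through its pivot, rad: 0 straight ahead (a light spring brings it back, 0.3 N at the plate), growing as the long end goes to the heater's -y (right). With the bar in the keeper it is 0.20 to 0.25 (plate 40 to 48 mm to the right), where the keeper's upright stops it.
- finger_plate (a point): Middle of the upper face of the finger plate at the lever's long end: steel plate with rubber ribs, 48 mm along the lever, 40 mm across inside, with upturned rims 10 mm high at both sides and 6 mm at the front end. It moves with the lever.
- keeper_pocket (a point): Centre of the 12 mm round bar when latched. Keeper: fixed steel bracket, 12 mm thick, 96 mm high, 104 mm in front of the pivot: upright right of the bar (its left face at heater y = 67 mm), arm on top reaching left to y = 88, underside 86 mm above the bench, with a 5 mm wide tooth at its end down to 80 mm. The bar goes down left of the tooth, right under it and up behind it.
- lid_front (a point): Middle of the lid's front edge, 122 mm above the bench when closed. Hot: not to be touched.
- vial_a: Loose headspace vial, 23 mm diameter, 74 mm high, standing in front of the heater right of the keeper; origin under its middle. Bystander.
- vial_b: Another such loose vial beside it, origin under its middle. Bystander.
- cap_tub: Loose white tub of crimp caps, 62 mm diameter, 35 mm high, in front of the heater's right half, origin under its middle. Bystander.
- beaker: Loose glass beaker, 50 mm diameter, 70 mm high, on the bench to the right, origin under its middle. Bystander. Behind it stands the room's tall white sampler (570 mm high, fixed): its nearest corner is about 0.60 m ahead and 0.05 m left of the robot's base, so come to the lever from the robot's side, not along the sampler's front.
- timer: Loose white timer, 66 x 66 x 17 mm, on the bench left of the lever, origin under its middle. Bystander.

How it is judged:
By the outcome, as a careful person would: the job done as asked, in the order asked, and still so for the second after the job is handed in, with the robot touching nothing.
It also fails if it takes over 40 s, if anything falls off the work surface, if the arm or the gripper's body presses on something with over 40 N, if the wrist force passes 120 N, or if a joint passes its speed limit or range.

ROBOT

A 7-joint arm with a two-finger parallel gripper is mounted at the origin on a cart in front of the work surface, level with it; the furniture and walls round the work are solid. World frame = base frame: x ahead of the robot, y to its left, z up, the work surface at z = 0. Lengths are in m, angles in degrees, forces in N, time in s.
With the tool pointing down it reaches from about 0.425 to 0.975 m from the base axis. Payload 16.7 kg.
Tool frame: the origin (TCP) lies midway between the tips of the shut fingers; the grasp point (between the pads) lies grip_point_offset behind it (grip_point_offset is the distance from the TCP to the grasp point, in m); z points along the fingers, y is the line along which they close (so a half turn about z gives the same grasp; the last joint's range is limited). The gripper opens to 85 mm and grips with 20 to 120 N. Pads are 22 mm wide; open, the fingers measure 114 mm over their backs; the gripper's body (76 mm by 85 mm) begins 54 mm behind the grasp point. The pads swing forward as they close: fully open they stand 13 mm farther back than shut.
Start: joints at [-81.045, 24.414, 4.234, 92.017, -1.954, 63.644, -3.845], TCP at [0.203, 0.644, 0.231] pointing down, gripper open.
Joint ranges: [-163.25, 163.25], [-28.42, 122.38], [-70.27, 78.77], [12.13, 141.07], [-58.53, 238.53], [9.26, 117.41], [-156.51, 156.51]. Speed limits (degrees/s): [108.29, 108.29, 136.94, 136.94, 172.46, 172.46, 172.46].

INTERFACE

Orientations are given as a 3x3 rotation matrix whose columns are the frame's x, y, z axes.
In Python, from cell import observe, read_camera, camera_model, hand_in, grip_point_offset gives the robot as it stands. The module is installed in compiled form; this text tells all that it offers.
- The arm moves only by the tool apply_moves, never from a script. Its argument "motion" is one flat list of numbers, 7 for each row, row after row: the finger opening in mm, from 0 to 85.4, then the shift along the tool's x, y, z in mm, then the turn, a rotation vector about the tool's x, y, z in degrees. A call has 1 to 20 rows; each row is the pose to reach, as a shift and turn from the pose commanded when the call began, along the tool's axes at that moment; what a row does not reach only later rows make up. A row lasts 1/8 s, in which the tool goes at most 62.5 mm and 10.7 degrees, less where a joint would pass 70% of its speed; a pose out of reach is approached as far as the arm can. A call with a gripper value outside its range is refused whole. The fingers move at their own pace and stop on an object; the grip force is fixed at half the most. Time passes only in rows, so rows that repeat a pose let the fingers close. It gives the time, the measured TCP pose, the force, the opening and the grip force at its end, in the units of the state.
- observe(): the state, without advancing time (a new reading comes with each control period).
- read_camera(name): name is "scene" or "side" or "wrist"; returns the picture (384x512x3 uint8, blue, green, red); there is no depth.
- camera_model(name): a dict with "vfov" (degrees; the focal length in pixels is half the picture's height over the tangent of half this angle, whatever the lens; pixels are square), "cx", "cy" (the principal point, pixels), "rvec" (rotation vector, rad) and "tvec" (3), from world to camera coordinates, as OpenCV has them. Camera axes: x right, y down, z forward; pixel columns grow to the right and rows downward; lengths in m; the calibration is good to about 2 mm. A picture is of the moment at which its call begins: read the wrist's pose just before it. camera_model takes no time and is no camera call; for the wrist camera it gives the pose at the moment of the call.
- hand_in(): hands the job in; it is judged then, once.
The state is a dict: "time_s": time; "joint_pos": joint angles; "joint_vel": joint speeds; "tau": joint torques, N m; "eef_pos": TCP position; "ee_rot": TCP orientation; "contact_force": force on the tool from outside, world axes, zero at the start; "ft_torque": the same for the moment, N m; "opening": finger opening in m; "grasp_force": force on a finger pad.
Only numpy, scipy, OpenCV 4.12 (cv2) and the standard library are available. Lean on these libraries where they do the work, as an engineer would, in place of code of your own. Each camera call takes 0.05 s, during which the arm holds its last target. There are 200 camera calls.

## Working session

There is one attempt and no reset: what is moved stays moved. The work goes in short steps, Python scripts to look and compute and a tool call to move; the robot and the scene stay as the last step left them, time stands still between calls to the robot, and variables do not carry over. Pictures are saved under pics/ and viewed, at most 14 in all, crops included, and the job is handed in when it is done.

Besides the shell and the picture viewer there is one more tool, called after ">>>" as name(argument=value, ...), one argument or row to a line, values as JSON. apply_moves: Moves the arm, as the interface text tells. Its arguments: {"type":"object","properties":{"motion":{"type":"array"}},"required":["motion"]}

```bash
mkdir -p pics; python3 - <<'E'
from cell import *
import cv2
o=observe();print(o['time_s'],o['eef_pos'],o['ee_rot'],o['contact_force'],o['opening'],grip_point_offset)
for n in("scene","side","wrist"):
    print(n,camera_model(n));cv2.imwrite(f"pics/{n}0.png",cv2.resize(read_camera(n),(800,600),interpolation=cv2.INTER_CUBIC))
E
```

```text
0.0 [0.20310703 0.64329827 0.23064292] [[-9.53594942e-01  3.01092331e-01 -3.08312035e-04]
 [ 3.01092481e-01  9.53594189e-01 -1.20048217e-03]
 [-6.74514087e-05 -1.23760416e-03 -9.99999232e-01]] [ 0.28898656 -0.29140486 -1.16567876] 0.08539243872472481 0.0187
scene {'vfov': 47.8285595417227, 'cx': 253.8276434174018, 'cy': 192.5106214839195, 'rvec': array([ 2.0643861 , -0.59171807,  0.35419647]), 'tvec': array([-0.35994009,  0.33396657,  0.72080754])}
side {'vfov': 45.2614314151225, 'cx': 249.1512627079471, 'cy': 188.07847679746644, 'rvec': array([ 1.91713694, -1.34498574,  0.65503407]), 'tvec': array([-0.02105638,  0.47580206,  1.08934499])}
wrist {'vfov': 61.18182294864627, 'cx': 260.85013972134396, 'cy': 188.82076887983578, 'rvec': array([-2.3400873 , -1.71817661, -0.24297585]), 'tvec': array([-0.67549752, -0.03944943,  0.37855286])}
```

View pics/scene0.png

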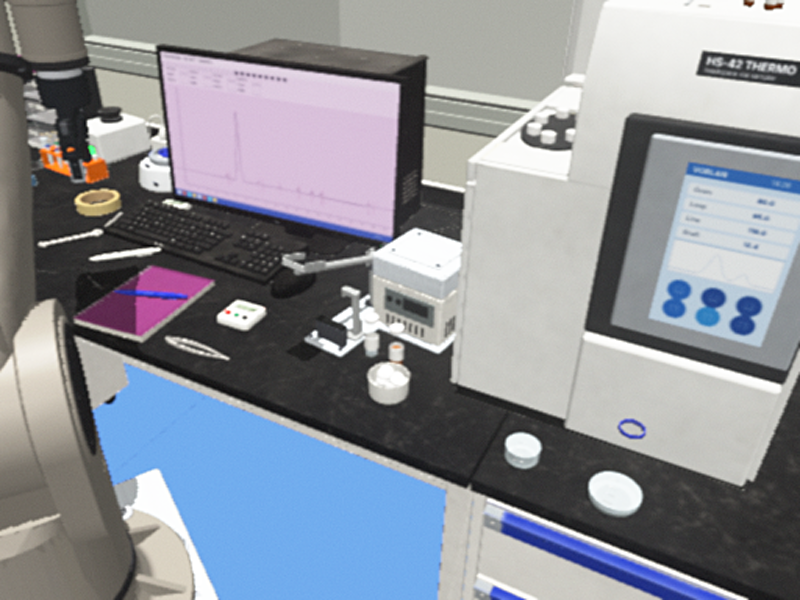

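View pics/side0.png

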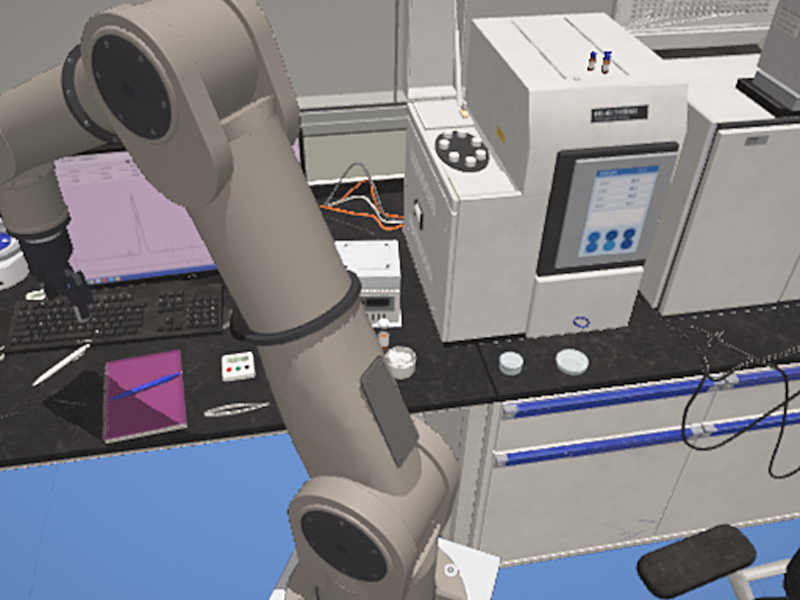

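View pics/wrist0.png

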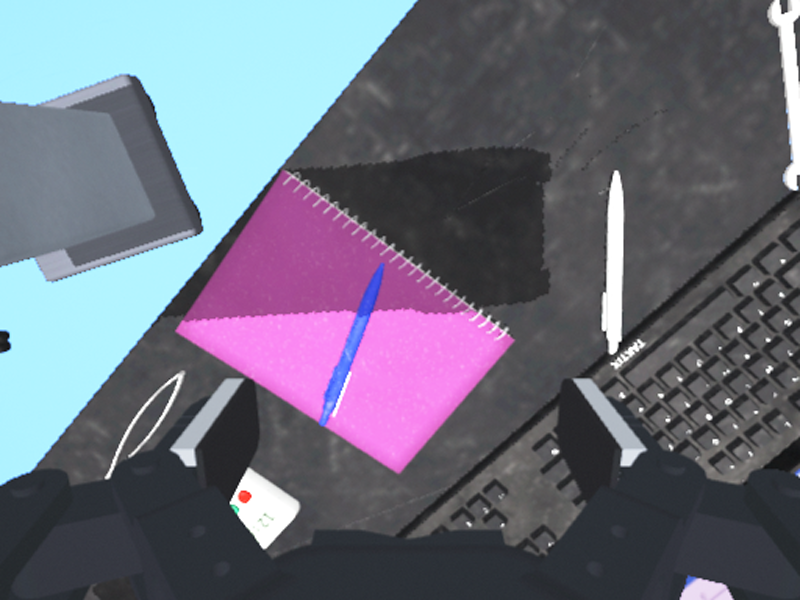

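Scene (800x600): heater at about (415,290), lever reaching left to a plate near (300,263), keeper near (350,300), vials (372,343) and (396,352), tub (388,382), timer (241,314). Enlarging the heater region.

```bash
python3 - <<'E'
from cell import *
import cv2
im=read_camera("scene")
cv2.imwrite("pics/crop1.png",cv2.resize(im[140:265,165:315],None,fx=5.2,fy=4.8*5.2/4.8*0.92,interpolation=cv2.INTER_CUBIC)[:600] if 0 else cv2.resize(im[140:255,165:315],(780,598),interpolation=cv2.INTER_CUBIC))
E
```

```text
(no output)
```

View pics/crop1.png

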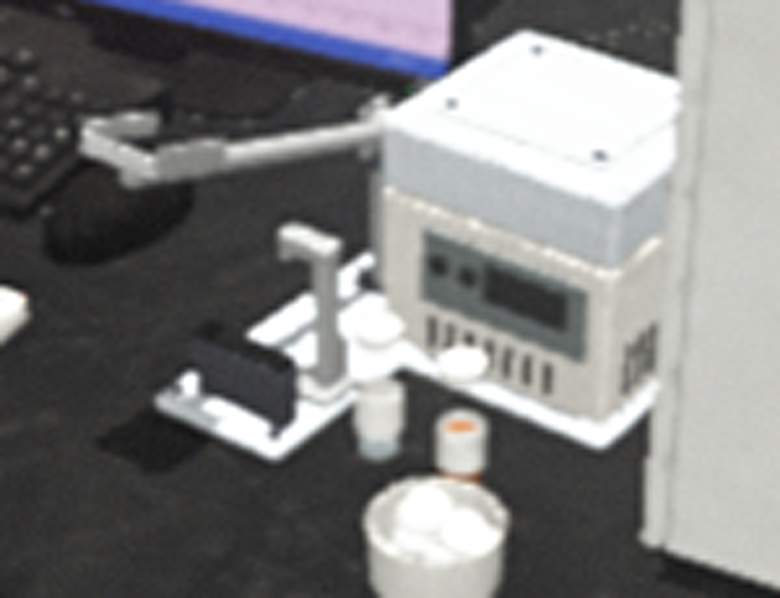

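```bash
cat > h.py <<'E'
from cell import *
import numpy as np, cv2
from scipy.optimize import least_squares
def K(m): f=192/np.tan(np.radians(m['vfov']/2)); return np.array([[f,0,m['cx']],[0,f,m['cy']],[0,0,1.]])
def proj(P,m): return cv2.projectPoints(np.atleast_2d(np.array(P,float)),m['rvec'],m['tvec'],K(m),None)[0][:,0]
def toW(q,P):
    c,s=np.cos(q[2]),np.sin(q[2]); P=np.atleast_2d(P)/1000.
    return P@np.array([[c,s,0],[-s,c,0],[0,0,1]])+[q[0],q[1],0]
E
cat > fit.py <<'E'
from h import *
m=camera_model("scene")
P=[(-63.5,70,145),(63.5,70,145),(-63.5,-70,145),(-63.5,70,105),(-63.5,-70,105),(-126,88,96),(-126,67,96)]
u=[(385,113),(527,32),(611,207),(386,186),(609,266),(282,235),(322,255)]
u=np.array(u)/5.2+[165,140]
best=min((least_squares(lambda q:(proj(toW(q,P),m)-u).ravel(),[.6,.3,y0],loss='soft_l1') for y0 in(-1,-.5,0,.5,1)),key=lambda r:r.cost)
q=best.x;print(q,np.degrees(q[2]),best.cost);print((proj(toW(q,P),m)-u).round(1))
for n,p in dict(pivot=(-16,98,104),plate=(-16-195*np.cos(.0),98,174),low=(-211,98,47)).items():
    W=toW(q,p)[0];print(n,W,(proj(W,m)[0]-[165,140])*5.2)
E
python3 fit.py
```

```text
[0.65335953 0.25618857 0.36023887] 20.64016661528464 5.636964507676922
[[-0.2  0.3]
 [ 0.8 -0.8]
 [ 1.5 -0.9]
 [-0.4 -0.3]
 [ 1.   1.7]
 [-1.   0.5]
 [-2.4 -0.7]]
pivot [0.60384174 0.34225824 0.104     ] [398.39111685 134.79584503]
plate [0.42135828 0.27352118 0.174     ] [132.87517594 158.35816657]
low [0.42135828 0.27352118 0.047     ] [148.24315441 388.90874153]
```

```bash
cat >> h.py <<'E'
from scipy.spatial.transform import Rotation as Ro
def plan(R_t,p_t,p0=None,R0=None):
    o=observe();R0=o['ee_rot'] if R0 is None else R0;p0=o['eef_pos'] if p0 is None else p0
    R0=np.array(R0)
    return (R0.T@(np.array(p_t)-p0)*1000).round(1), np.degrees(Ro.from_matrix(R0.T@R_t).as_rotvec()).round(2)
def Rdown(h): # y heading h (deg), z down
    h=np.radians(h);y=np.array([np.cos(h),np.sin(h),0]);z=np.array([0,0,-1.]);return np.c_[np.cross(y,z),y,z]
E
python3 - <<'E'
from h import *
o=observe();m=camera_model("wrist");Rc=cv2.Rodrigues(m['rvec'])[0];C=-Rc.T@m['tvec']
print("cam in tool",o['ee_rot'].T@(C-o['eef_pos']),"\n",o['ee_rot'].T@Rc.T)
for p in ([.43,.29,.33],[.30,.50,.33]):
  print(plan(Rdown(20.6),p))
E
```

```text
cam in tool [ 0.06872985  0.00106237 -0.14300954] 
 [[ 1.54983939e-03 -9.60334549e-01 -2.78846109e-01]
 [ 9.99998794e-01  1.51743011e-03  3.32071930e-04]
 [ 1.04229334e-04 -2.78846287e-01  9.60335742e-01]]
(array([-322.7, -268.8,  -98.9]), array([-4.000e-02,  2.000e-02,  5.188e+01]))
(array([-135.5, -107.7,  -99. ]), array([-4.000e-02,  2.000e-02,  5.188e+01]))
```

>>> apply_moves(
  motion=[0, -20, -15, -30, 0, 0, 4, 0, -60, -50, -60, 0, 0, 10, 0, -100, -85, -90, 0, 0, 17, 0, -140, -115, -99, 0, 0, 24, 0, -180, -150, -99, 0, 0, 31, 0, -220, -185, -99, 0, 0, 38, 0, -260, -215, -99, 0, 0, 44, 0, -295, -245, -99, 0, 0, 49, 0, -315, -262, -99, 0, 0, 51.9, 0, -323, -269, -99, 0, 0, 51.9, 0, -323, -269, -99, 0, 0, 51.9, 0, -323, -269, -99, 0, 0, 51.9],
)

```text
time_s: 1.7
eef_pos: [0.4294, 0.2912, 0.3302]
ee_rot: [[-0.354, 0.935, -0.0], [0.935, 0.354, -0.0], [0.0, -0.0, -1.0]]
contact_force: [0.1, -0.1, -0.1]
opening: -0.0
grasp_force: 0.0
```

```bash
python3 - <<'E'
from h import *
import pickle
o=observe();m=camera_model("wrist");im=read_camera("wrist");s=read_camera("scene")
print(o['time_s'],o['eef_pos'],o['ee_rot'],o['joint_pos'],o['contact_force'])
pickle.dump((o,m,im),open("w1.pkl","wb"))
cv2.imwrite("pics/w1.png",cv2.resize(im,(800,600),interpolation=cv2.INTER_CUBIC))
E
```

```text
1.7 [0.4294482  0.29124138 0.33016034] [[-3.53980631e-01  9.35252672e-01 -3.90028670e-04]
 [ 9.35252751e-01  3.53980630e-01 -7.41891667e-05]
 [ 6.86769780e-05 -3.91036915e-04 -9.99999921e-01]] [-62.82395815   4.68474016  23.27865914 105.61429791  -1.97871669
  70.11170348 -18.20982484] [ 0.05841252 -0.0627181  -0.13033551]
```

View pics/w1.png

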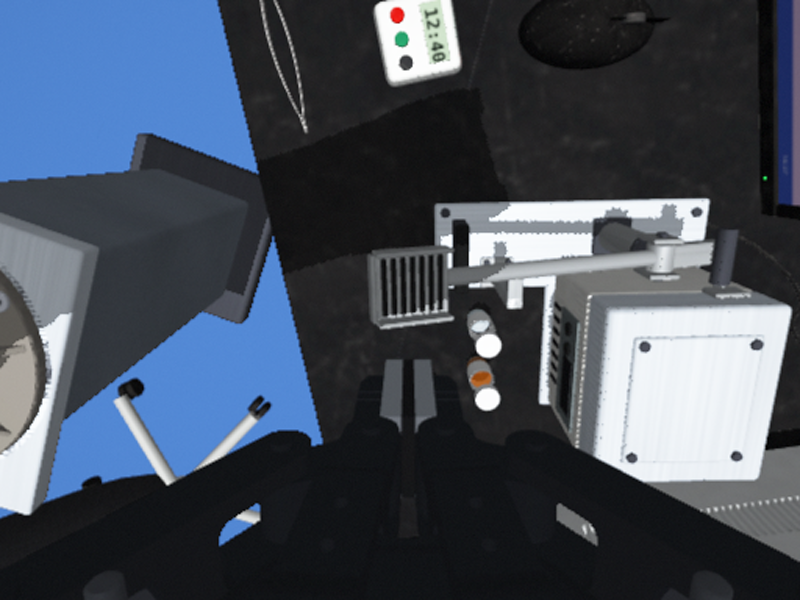

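Wrist view (800x600): finger plate corners (370,252),(447,247),(453,322),(376,327), lever to the pivot near (663,258), keeper arm at (515,290), vials (487,335),(485,390), timer (417,42).

```bash
cat > fit2.py <<'E'
from h import *
import pickle
o,mw,_=pickle.load(open("w1.pkl","rb"));ms=camera_model("scene")
P=[(-63.5,70,145),(63.5,70,145),(-63.5,-70,145),(-63.5,70,105),(-63.5,-70,105),(-126,88,96),(-126,67,96)]
u=np.array([(385,113),(527,32),(611,207),(386,186),(609,266),(282,235),(322,255)])/5.2+[165,140]
Pw=[(-63.5,70,145),(63.5,70,145),(-63.5,-70,145),(63.5,-70,145),(-198,98,176)]
uw=np.array([(606,308),(791,303),(592,475),(763,480),(411.5,287)])*.64
r=lambda q:np.r_[(proj(toW(q,P),ms)-u),(proj(toW(q,Pw),mw)-uw)]
b=least_squares(lambda q:r(q).ravel(),[.65,.25,.36],loss='soft_l1');q=b.x;print(q,np.degrees(q[2]));print(r(q).round(1))
# plate alone at z=.174-.18
Kw=K(mw);Rc=cv2.Rodrigues(mw['rvec'])[0];C=-Rc.T@mw['tvec']
def ray(u,z):
    d=Rc.T@np.linalg.inv(Kw)@[u[0]*.64,u[1]*.64,1];return C+d*(z-C[2])/d[2]
for z in(.174,.184):print(z,ray((411.5,287),z)[:2],[ray(x,z)[:2].round(4) for x in((370,252),(447,247),(453,322),(376,327))])
# triangulate plate centre with the scene view
Ts=np.c_[cv2.Rodrigues(ms['rvec'])[0],ms['tvec']];Tw=np.c_[Rc,mw['tvec']]
for n,a,c in(("BR corner rim",(453,322),(225,160)),("FR",(376,327),(127,180)),("FL",(370,252),(85,125)),("BL",(447,247),(157,118))):
    X=cv2.triangulatePoints(K(ms)@Ts,Kw@Tw,np.array(c)/5.2+[165,140],np.array(a)*.64);print(n,(X[:3]/X[3]).ravel())
for n,p in dict(pivot=(-16,98,104),plate=(-198,98,174),low=(-202.5,98,47),pocket=(-120,77.5,80)).items():
    W=toW(q,p)[0];print(n,W,proj(W,mw)[0]/.64)
E
python3 fit2.py
```

```text
[0.65595519 0.26751829 0.39494102] 22.628453651782515
[[-1.5 -1.1]
 [-1.8 -2.4]
 [ 0.9 -3.3]
 [-1.6 -1.8]
 [ 0.4 -0.7]
 [-1.7 -0.7]
 [-3.  -2. ]
 [ 0.5  0.6]
 [ 2.6  0.1]
 [ 0.3  6.6]
 [-1.   0.5]
 [-2.6  0.1]]
0.174 [0.43796381 0.28226795] [array([0.407 , 0.2937]), array([0.4489, 0.3129]), array([0.4702, 0.2703]), array([0.4265, 0.2502])]
0.184 [0.43691895 0.28479295] [array([0.4069, 0.2959]), array([0.4475, 0.3144]), array([0.4681, 0.2733]), array([0.4258, 0.2538])]
BR corner rim [0.46803049 0.26888422 0.16323889]
FR [0.41604698 0.254671   0.1753367 ]
FL [0.40798321 0.29557549 0.18446358]
BL [0.45096086 0.31171133 0.16898317]
pivot [0.60348101 0.35181812 0.104     ] [653.26714012 254.01924341]
plate [0.43549151 0.28179293 0.174     ] [407.44176063 286.31332895]
low [0.43133792 0.28006154 0.047     ] [402.20937621 247.35057785]
pocket [0.51537446 0.29288183 0.08      ] [505.9187698  277.23480781]
```

```bash
cat > arc.py <<'E'
from h import *
import sys
piv=np.array([.605,.3525,.104]);yaw=np.radians(22.6)
def plate(a,s=0,dz=0):
    e=.367-a;h=yaw-s  # long end goes right (-y) as s grows: heading of arm = yaw+pi+... 
    h=yaw+s
    return piv+[-.195*np.cos(e)*np.cos(h)*1.0,-.195*np.cos(e)*np.sin(h),.195*np.sin(e)+dz]
if __name__=="__main__":
    o=observe();print(o['time_s'],o['eef_pos'],o['contact_force'])
    R=Rdown(22.6)
    for a,s,dz in eval(sys.argv[1]): print(a,s,dz,plate(a,s,dz).round(4),*plan(R,plate(a,s,dz)))
E
python3 arc.py "[(0,0,.04),(0,0,.015),(0,0,.005),(.1,0,.004),(.2,0,.003),(.3,0,.002),(.4,0,.002),(.5,0,.003),(.6,0,.004),(.66,0,.005),(.7,0,.005),(.66,.1,.005),(.66,.22,.005)]"
```

```text
1.8 [0.42960609 0.29095675 0.33014182] [-0.78205986 -0.60879559  0.2419878 ]
0 0 0.04 [0.437  0.2826 0.214 ] [-10.5   4.  116.2] [-0.02  0.01 -1.9 ]
0 0 0.015 [0.437  0.2826 0.189 ] [-10.4   4.  141.2] [-0.02  0.01 -1.9 ]
0 0 0.005 [0.437  0.2826 0.179 ] [-10.4   4.  151.2] [-0.02  0.01 -1.9 ]
0.1 0 0.004 [0.4314 0.2802 0.1594] [-10.6  -2.1 170.7] [-0.02  0.01 -1.9 ]
0.2 0 0.003 [0.4275 0.2786 0.1394] [-10.8  -6.3 190.7] [-0.02  0.01 -1.9 ]
0.3 0 0.002 [0.4254 0.2777 0.1191] [-10.9  -8.5 211.1] [-0.02  0.01 -1.9 ]
0.4 0 0.002 [0.4251 0.2776 0.0996] [-10.9  -8.9 230.6] [-0.02  0.01 -1.9 ]
0.5 0 0.003 [0.4266 0.2782 0.0811] [-10.8  -7.3 249. ] [-0.02  0.01 -1.9 ]
0.6 0 0.004 [0.4298 0.2796 0.063 ] [-10.7  -3.7 267.2] [-0.02  0.01 -1.9 ]
0.66 0 0.005 [0.4326 0.2808 0.0527] [-10.6  -0.7 277.5] [-0.02  0.01 -1.9 ]
0.7 0 0.005 [0.4349 0.2817 0.0453] [-10.5   1.7 284.9] [-0.02  0.01 -1.9 ]
0.66 0.1 0.005 [0.4407 0.2639 0.0527] [-29.2   0.9 277.5] [-0.02  0.01 -1.9 ]
0.66 0.22 0.005 [0.4525 0.2449 0.0527] [-51.2   5.2 277.5] [-0.02  0.01 -1.9 ]
```

>>> apply_moves(
  motion=[0, -5, 2, 40, 0, 0, -1, 0, -10, 4, 85, 0, 0, -1.9, 0, -10.5, 4, 116, 0, 0, -1.9, 0, -10.5, 4, 126, 0, 0, -1.9, 0, -10.5, 4, 130, 0, 0, -1.9, 0, -10.5, 4, 130, 0, 0, -1.9],
)

```text
time_s: 2.55
eef_pos: [0.438, 0.2819, 0.2011]
ee_rot: [[-0.383, 0.924, 0.001], [0.924, 0.383, 0.001], [0.0, 0.001, -1.0]]
contact_force: [-0.4, -0.4, 0.7]
opening: 0.0003
grasp_force: 0.0
```

```bash
python3 - <<'E'
from h import *
im=read_camera("wrist")
cv2.imwrite("pics/w2.png",cv2.resize(im,(800,600),interpolation=cv2.INTER_CUBIC))
E
python3 arc.py "[(0,0,.005),(.1,0,.004)]"
```

```text
2.6 [0.43803895 0.28193983 0.20128127] [-0.5082389  -0.44223955  0.20934076]
0 0 0.005 [0.437  0.2826 0.179 ] [ 1.  -0.8 22.3] [ 0.07 -0.04 -0.11]
0.1 0 0.004 [0.4314 0.2802 0.1594] [ 0.9 -6.9 41.8] [ 0.07 -0.04 -0.11]
```

View pics/w2.png

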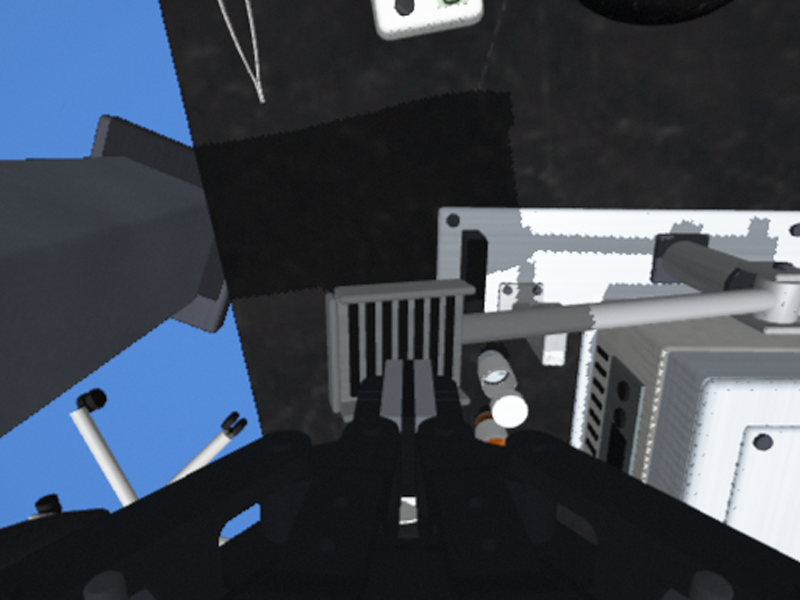

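Plate (800x600) spans (340–465, 293–405); the TCP axis meets it at about (405,349), i.e. its middle. Pressing along the arc.

>>> apply_moves(
  motion=[0, 1, 0, 12, 0, 0, 0, 0, 1, -1, 20, 0, 0, 0, 0, 1, -3, 30, 0, 0, 0, 0, 1, -6, 40, 0, 0, 0, 0, 1, -8.5, 50, 0, 0, 0, 0, 1, -10.5, 60, 0, 0, 0, 0, 1, -10.5, 60, 0, 0, 0],
)

```text
time_s: 3.48
eef_pos: [0.4271, 0.2781, 0.1396]
ee_rot: [[-0.382, 0.924, -0.001], [0.924, 0.382, -0.001], [-0.0, -0.001, -1.0]]
contact_force: [-1.9, -0.7, 5.1]
opening: -0.0
grasp_force: 2.4
```

>>> apply_moves(
  motion=[0, 0, -1, 10, 0, 0, 0, 0, 0, -2, 20, 0, 0, 0, 0, 0, -2.5, 30, 0, 0, 0, 0, 0, -2.5, 40, 0, 0, 0, 0, 0, -2, 50, 0, 0, 0, 0, 0, -1, 58, 0, 0, 0, 0, 0, 0, 66, 0, 0, 0, 0, 0, 2, 73, 0, 0, 0, 0, 0, 3, 78, 0, 0, 0, 0, 0, 3, 78, 0, 0, 0],
)

```text
time_s: 4.72
eef_pos: [0.4298, 0.2791, 0.0617]
ee_rot: [[-0.382, 0.924, -0.001], [0.924, 0.382, -0.001], [-0.0, -0.001, -1.0]]
contact_force: [-3.7, -0.9, 4.6]
opening: -0.0003
grasp_force: 2.5
```

```bash
python3 arc.py "[(.6,0,.005),(.66,0,.005),(.66,.1,.005),(.66,.22,.005)]"; python3 - <<'E'
from h import *
im=read_camera("scene");w=read_camera("wrist")
a=cv2.resize(im[130:265,150:310],(640,540),interpolation=cv2.INTER_CUBIC)
cv2.imwrite("pics/s3.png",a)
E
```

```text
4.725 [0.4298448  0.27911455 0.061712  ] [-3.66141649 -0.92072892  4.6443723 ]
0.6 0 0.005 [0.4298 0.2796 0.064 ] [ 0.4  0.2 -2.3] [-0.08  0.02 -0.13]
0.66 0 0.005 [0.4326 0.2808 0.0527] [0.4 3.2 9. ] [-0.08  0.02 -0.13]
0.66 0.1 0.005 [0.4407 0.2639 0.0527] [-18.2   4.2   9. ] [-0.08  0.02 -0.13]
0.66 0.22 0.005 [0.4525 0.2449 0.0527] [-40.3   7.8   9. ] [-0.08  0.02 -0.13]
```

View pics/s3.png

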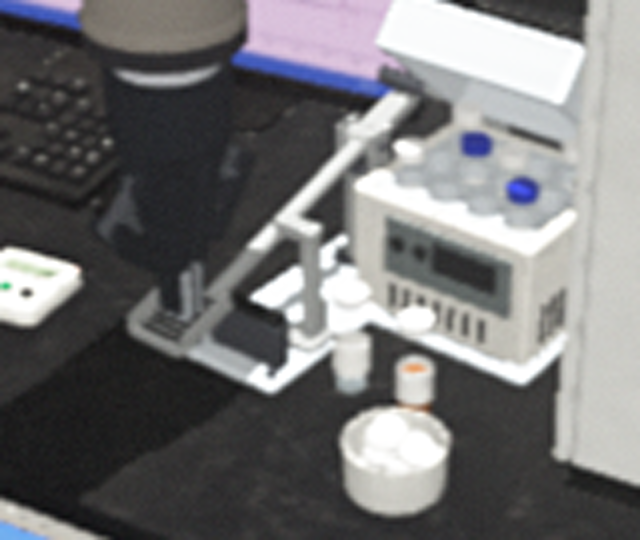

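Lever is down with the lid open at the upper right; fingertips in the plate at about (185,300). Pressing on to the stop.

>>> apply_moves(
  motion=[0, 0, 1, 4, 0, 0, 0, 0, 0, 2, 7, 0, 0, 0, 0, 0, 2, 9, 0, 0, 0, 0, 0, 2, 9, 0, 0, 0],
)

```text
time_s: 5.32
eef_pos: [0.432, 0.2801, 0.0532]
ee_rot: [[-0.382, 0.924, -0.0], [0.924, 0.382, -0.0], [-0.0, -0.001, -1.0]]
contact_force: [-4.4, -0.9, 6.7]
opening: 0.0001
grasp_force: 3.8
```

>>> apply_moves(
  motion=[0, 0, 0.5, 2, 0, 0, 0, 0, 0, 0.5, 3, 0, 0, 0, 0, 0, 0.5, 3, 0, 0, 0],
)

```text
time_s: 5.7
eef_pos: [0.4326, 0.2805, 0.0504]
ee_rot: [[-0.382, 0.924, -0.0], [0.924, 0.382, 0.0], [0.0, 0.0, -1.0]]
contact_force: [-3.8, -1.5, 8.3]
opening: 0.0
grasp_force: 4.3
```

>>> apply_moves(
  motion=[0, 0, 0.5, 2, 0, 0, 0, 0, 0, 0.5, 3, 0, 0, 0, 0, 0, 0.5, 3, 0, 0, 0],
)

```text
time_s: 6.08
eef_pos: [0.4334, 0.2809, 0.0476]
ee_rot: [[-0.382, 0.924, 0.0], [0.924, 0.382, 0.001], [0.0, 0.001, -1.0]]
contact_force: [-3.4, -1.5, 9.8]
opening: -0.0
grasp_force: 5.2
```

>>> apply_moves(
  motion=[0, 0, 0.5, 2, 0, 0, 0, 0, 0, 0.5, 3, 0, 0, 0, 0, 0, 0.5, 3, 0, 0, 0],
)

```text
time_s: 6.45
eef_pos: [0.4341, 0.2812, 0.0448]
ee_rot: [[-0.382, 0.924, 0.001], [0.924, 0.382, 0.001], [0.001, 0.001, -1.0]]
contact_force: [-1.4, -1.9, 13.6]
opening: 0.0001
grasp_force: 6.7
```

>>> apply_moves(
  motion=[0, 0, 0, 1, 0, 0, 0, 0, 0, 0, 2, 0, 0, 0, 0, 0, 0, 2, 0, 0, 0],
)

```text
time_s: 6.82
eef_pos: [0.4346, 0.2815, 0.0431]
ee_rot: [[-0.382, 0.924, 0.002], [0.924, 0.382, 0.002], [0.001, 0.002, -1.0]]
contact_force: [-3.2, -0.7, 16.1]
opening: -0.0001
grasp_force: 7.9
```

>>> apply_moves(
  motion=[0, 0, 0, 1, 0, 0, 0, 0, 0, 0, 2, 0, 0, 0, 0, 0, 0, 2, 0, 0, 0],
)

```text
time_s: 7.2
eef_pos: [0.435, 0.2818, 0.0414]
ee_rot: [[-0.382, 0.924, 0.003], [0.924, 0.382, 0.002], [0.001, 0.003, -1.0]]
contact_force: [-0.7, 0.0, 18.8]
opening: -0.0002
grasp_force: 9.0
```

```bash
python3 - <<'E'
from h import *
o=observe();m=camera_model("wrist");w=read_camera("wrist");im=read_camera("scene")
print(o['eef_pos'],o['contact_force'],o['time_s'])
W=cv2.resize(w,(512,384));S=cv2.resize(im[150:240,170:280],(469,384),interpolation=cv2.INTER_CUBIC)
c=np.hstack([cv2.resize(w[150:300,150:400],(640,384),interpolation=cv2.INTER_CUBIC)])
cv2.imwrite("pics/w4.png",cv2.resize(w,(800,600),interpolation=cv2.INTER_CUBIC))
E
```

```text
[0.43503368 0.28179782 0.04141636] [-0.65209203  0.04492756 18.8230109 ] 7.2
```

View pics/w4.png

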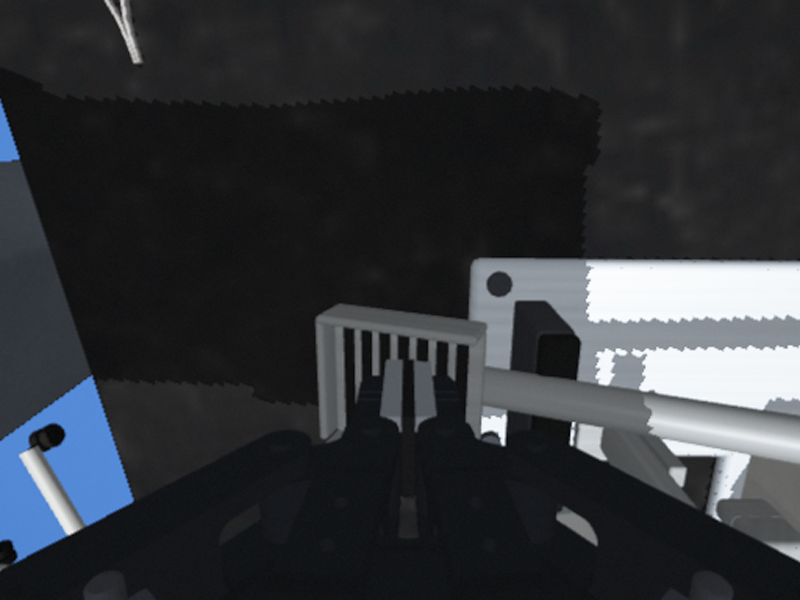

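```bash
cat > fit3.py <<'E'
from h import *
import pickle
from arc import piv,yaw
R0=Ro.from_euler('z',yaw)
def pts(a,s,dp):
    # lever-local: -x along lever to front, plate slopes 18 deg up at a=0
    t=np.radians(18)-a; R=R0*Ro.from_euler('z',s)*Ro.from_euler('y',t)
    e=.367-a; c=piv+dp+(R0*Ro.from_euler('z',s)).apply([-.195*np.cos(e),0,.195*np.sin(e)])
    return c+R.apply([[-.026,.022,.010],[.024,.022,.010]])
o,mw,_=pickle.load(open("w1.pkl","rb"))
m4=camera_model("wrist")
u1=np.array([(370,252),(447,247)])*.64; u4=np.array([(338,306),(486,322)])*.64
u4=np.array([(338,306),(486,322)])*.64
print("now",observe()['eef_pos'])
def res(p): return np.r_[(proj(pts(p[3],0,p[:3]),mw)-u1),(proj(pts(p[4],p[5],p[:3]),m4)-u4)].ravel()
def full(p): return np.r_[res(p),p[:3]/.003,(p[3])/.02]
b=least_squares(full,[0,0,0,0,.66,0]);print(b.x.round(4),full(b.x).round(1))
for a in(.55,.6,.64,.66,.7): print(a,(proj(pts(a,0,np.zeros(3)),m4)/.64).round(0).tolist())
E
python3 fit3.py
```

```text
now [0.43500417 0.28179438 0.04141395]
[0.0016 0.002  0.0008 0.0473 0.778  0.0114] [-0.6  0.4  2.  -0.8  0.5 -1.5 -1.2  1.6  0.5  0.7  0.3  2.4]
0.55 [[250.0, 358.0], [459.0, 379.0]]
0.6 [[270.0, 342.0], [460.0, 363.0]]
0.64 [[285.0, 330.0], [463.0, 352.0]]
0.66 [[292.0, 325.0], [464.0, 347.0]]
0.7 [[306.0, 315.0], [468.0, 337.0]]
```

```bash
sed -n '1,/^def ray/p' fit2.py | sed '/^P=\|^u=\|^Pw\|^uw\|^r=\|^b=/d' > /tmp/a.py; cat >> /tmp/a.py <<'E'
    d=Rc.T@np.linalg.inv(Kw)@[u[0]*.64,u[1]*.64,1];return C+d*(z-C[2])/d[2]
T=np.array([.435,.2818]);f=np.array([.923,.384]);l=np.array([-.384,.923])
for n,u,z in(("va",(488,345),.074),("vb",(487,399),.074),("va?",(480,322),.074),("keeper",(515,305),.096)):
    p=ray(u,z)[:2];print(n,p,"rel TCP fwd,left",(p-T)@f,(p-T)@l)
E
cp h.py /tmp; PYTHONPATH=. python3 /tmp/a.py
```

```text
Traceback (most recent call last):
ModuleNotFoundError: No module named 'cell'
```

```bash
cp /tmp/a.py a.py; python3 a.py
```

```text
va [0.52681607 0.23260437] rel TCP fwd,left 0.0658551095720486 -0.08066493566589883
vb [0.54599742 0.18597238] rel TCP fwd,left 0.06565281847307146 -0.13107190096689064
va? [0.51246025 0.24908647] rel TCP fwd,left 0.05893382017073925 -0.05993932187331462
keeper [0.52659993 0.27764283] rel TCP fwd,left 0.08295038484652065 -0.0390114418577232
```

>>> apply_moves(
  motion=[0, -4, 0, 0, 0, 0, 0, 0, -9, 0.5, 0, 0, 0, 0, 0, -14, 0.7, 0, 0, 0, 0, 0, -19, 1, 0, 0, 0, 0, 0, -24, 2, 0, 0, 0, 0, 0, -29, 2.5, 0, 0, 0, 0, 0, -29, 2.5, 0, 0, 0, 0],
)

```text
time_s: 8.18
eef_pos: [0.4474, 0.2553, 0.0408]
ee_rot: [[-0.382, 0.924, 0.001], [0.924, 0.382, 0.001], [0.001, 0.001, -1.0]]
contact_force: [-3.5, 1.3, 12.0]
opening: 0.0004
grasp_force: 5.7
```

>>> apply_moves(
  motion=[0, 0, 0, 2, 0, 0, 0, 0, -4, 0.5, 3, 0, 0, 0, 0, -8, 1.5, 3, 0, 0, 0, 0, -12, 2, 3, 0, 0, 0, 0, -12, 2, 3, 0, 0, 0],
)

```text
time_s: 8.8
eef_pos: [0.4542, 0.2452, 0.0381]
ee_rot: [[-0.382, 0.924, 0.002], [0.924, 0.382, 0.001], [0.001, 0.002, -1.0]]
contact_force: [-1.7, -0.8, 14.8]
opening: -0.0001
grasp_force: 7.3
```

```bash
python3 - <<'E'
from h import *
w=read_camera("wrist")
print(observe()['contact_force'])
cv2.imwrite("pics/w5.png",cv2.resize(w,(800,600),interpolation=cv2.INTER_CUBIC))
E
```

```text
[-1.50602639 -0.6723087  14.02871697]
```

View pics/w5.png

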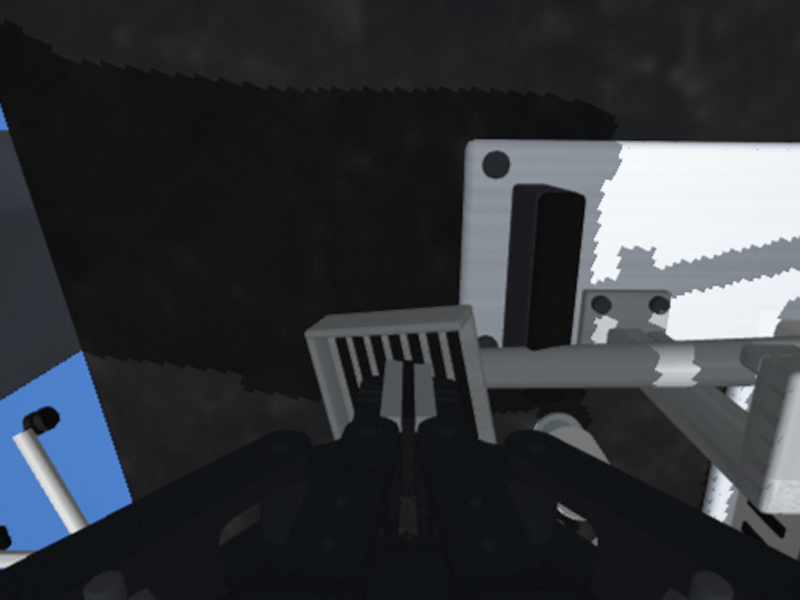

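Plate now swung right, bar at row ~367, reaching the keeper arm end near (775,350). Pushing on till the upright stops it.

>>> apply_moves(
  motion=[0, -2, 0.5, 1, 0, 0, 0, 0, -4, 1, 2, 0, 0, 0, 0, -5, 1, 2, 0, 0, 0, 0, -5, 1, 2, 0, 0, 0],
)

```text
time_s: 9.35
eef_pos: [0.4565, 0.2422, 0.0363]
ee_rot: [[-0.383, 0.924, 0.001], [0.924, 0.383, 0.002], [0.002, 0.002, -1.0]]
contact_force: [-7.9, 5.8, 21.7]
opening: 0.0
grasp_force: 10.5
```

>>> apply_moves(
  motion=[0, 0, 0, -4, 0, 0, 0, 0, 0, -0.5, -8, 0, 0, 0, 0, 0, -1, -12, 0, 0, 0, 0, 0.5, -2, -16, 0, 0, 0, 0, 0.5, -2, -16, 0, 0, 0],
)

```text
time_s: 9.98
eef_pos: [0.4543, 0.2401, 0.0516]
ee_rot: [[-0.382, 0.924, 0.0], [0.924, 0.382, 0.0], [-0.0, 0.0, -1.0]]
contact_force: [-2.1, 0.1, 2.5]
opening: -0.0002
grasp_force: 1.9
```

>>> apply_moves(
  motion=[0, 0, -0.5, -3, 0, 0, 0, 0, 0, -1, -6, 0, 0, 0, 0, 0, -1, -6, 0, 0, 0],
)

```text
time_s: 10.35
eef_pos: [0.4533, 0.2397, 0.0575]
ee_rot: [[-0.382, 0.924, -0.0], [0.924, 0.382, 0.0], [0.0, 0.0, -1.0]]
contact_force: [-2.5, -1.2, 4.1]
opening: 0.0002
grasp_force: 2.0
```

```bash
python3 - <<'E'
from h import *
w=read_camera("wrist");s=read_camera("scene");print(observe()['contact_force'])
cv2.imwrite("pics/w6.png",np.vstack([cv2.resize(w[150:384,180:],(440,310)),cv2.resize(s[165:240,170:280],(440,290),interpolation=cv2.INTER_CUBIC)]))
E
```

```text
[-2.99944387 -0.77434273  2.69380267]
```

View pics/w6.png

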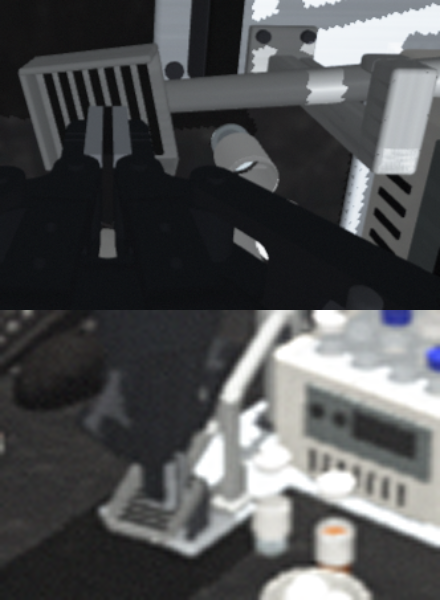

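Bar lies under the keeper's arm, behind the tooth; continue the slow release.

>>> apply_moves(
  motion=[0, 0, -0.5, -3, 0, 0, 0, 0, 0, -1, -5, 0, 0, 0, 0, 0, -1, -7, 0, 0, 0, 0, 0, -1, -7, 0, 0, 0],
)

```text
time_s: 10.95
eef_pos: [0.4524, 0.2395, 0.0645]
ee_rot: [[-0.382, 0.924, 0.0], [0.924, 0.382, 0.0], [0.0, 0.0, -1.0]]
contact_force: [-2.6, -0.2, 3.0]
opening: 0.0002
grasp_force: 1.9
```

>>> apply_moves(
  motion=[0, 0, -0.5, -3, 0, 0, 0, 0, 0, -0.5, -6, 0, 0, 0, 0, 0, -0.5, -6, 0, 0, 0],
)

```text
time_s: 11.32
eef_pos: [0.452, 0.2393, 0.0706]
ee_rot: [[-0.382, 0.924, 0.0], [0.924, 0.382, 0.0], [0.0, 0.0, -1.0]]
contact_force: [-2.0, -1.5, 1.8]
opening: -0.0004
grasp_force: 1.8
```

>>> apply_moves(
  motion=[0, 0, 0, -3, 0, 0, 0, 0, 0, 0, -6, 0, 0, 0, 0, 0, 0, -6, 0, 0, 0],
)

```text
time_s: 11.7
eef_pos: [0.4522, 0.2393, 0.0766]
ee_rot: [[-0.382, 0.924, 0.001], [0.924, 0.382, 0.0], [0.0, 0.001, -1.0]]
contact_force: [0.1, -0.7, -0.9]
opening: 0.0
grasp_force: 0.0
```

```bash
python3 - <<'E'
from h import *
w=read_camera("wrist");print(observe()['contact_force'])
cv2.imwrite("pics/w7.png",cv2.resize(w,(800,600),interpolation=cv2.INTER_CUBIC))
E
```

```text
[ 0.41060053  0.6639126  -0.52493795]
```

View pics/w7.png

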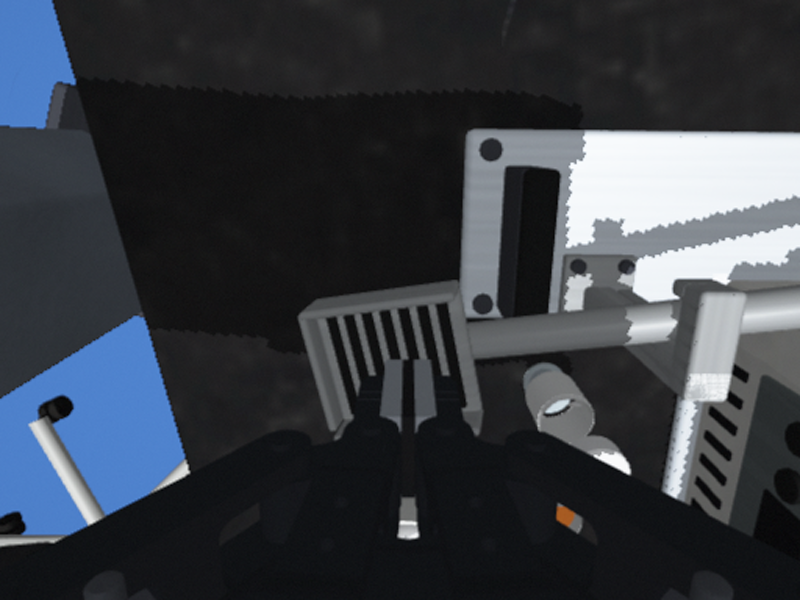

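Contact is gone and the bar stays in the hook at (710,325), with the plate still swung right. Retracting straight up.

>>> apply_moves(
  motion=[0, 0, 0, -10, 0, 0, 0, 0, 0, 0, -30, 0, 0, 0, 0, 0, 0, -60, 0, 0, 0, 0, 0, 0, -100, 0, 0, 0, 0, 0, 0, -140, 0, 0, 0, 0, 10, 0, -180, 0, 0, 0, 0, 20, 0, -210, 0, 0, 0, 0, 20, 0, -210, 0, 0, 0, 0, 20, 0, -210, 0, 0, 0, 0, 20, 0, -210, 0, 0, 0],
)

```text
time_s: 13.0
eef_pos: [0.444, 0.2571, 0.2855]
ee_rot: [[-0.382, 0.924, -0.001], [0.924, 0.382, -0.001], [-0.001, -0.001, -1.0]]
contact_force: [0.9, 0.1, -0.5]
opening: 0.0
grasp_force: 0.0
```

```bash
python3 - <<'E'
from h import *
s=read_camera("scene");w=read_camera("wrist");print(observe()['contact_force'],observe()['time_s'])
cv2.imwrite("pics/s8.png",np.hstack([cv2.resize(s[120:265,120:310],(400,305),interpolation=cv2.INTER_CUBIC),cv2.resize(w,(400,305))]))
E
```

```text
[0.26689143 1.16567904 0.34099168] 13.1
```

View pics/s8.png

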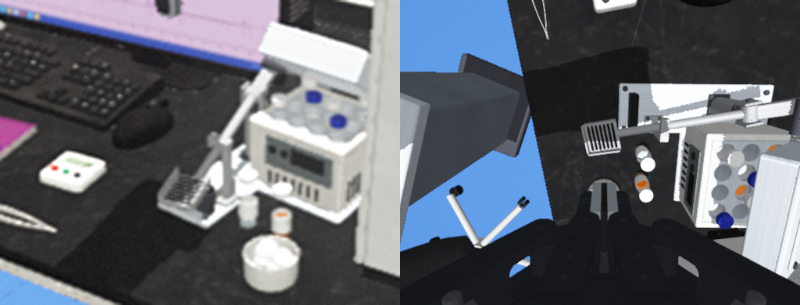

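The lever is held in the keeper and the lid stays open (left panel, about (310,55)). The vials, tub and timer are still standing, and the arm is clear.

```bash
python3 -c "
from cell import *
print(hand_in())"
```

```text
the job is handed in; nothing more can be done
None
```

The lid is open and held by the lever latched in the keeper, with the arm clear and the job handed in at about 13 s; the vials, tub and timer still stand, but I did not check the beaker separately.

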